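Plug the relay into its socket on the rail

ROBOT

A 6-joint arm with a two-finger parallel gripper is mounted at the origin on a cart in front of the work surface, level with it; the furniture and walls round the work are solid. World frame = base frame: x ahead of the robot, y to its left, z up, the work surface at z = 0. Lengths are in mm, angles in degrees, forces in N, time in s.
With the tool pointing down it reaches from about 350 to 850 mm from the base axis. Payload 8.1 kg.
Tool frame: the origin (TCP) lies on the centre line of the jaws, within the pads' length; the fingertips stand 14 mm ahead of it and the grasp point (between the pads) lies 5 mm behind it; z points along the fingers, y is the line along which they close (so a half turn about z gives the same grasp; the last joint's range is limited). The gripper opens to 85 mm and grips with 20 to 120 N. Pads are 22 mm wide; open, the fingers measure 114 mm over their backs; the gripper's body (76 mm by 85 mm) begins 54 mm behind the grasp point. The pads swing forward as they close: fully open they stand 13 mm farther back than shut.
Start: joints at [-79.148, 7.471, 85.268, -0, 87.261, -4.893], TCP at [162.833, -577.487, 245.292] pointing down, gripper open.
Joint ranges: [-169.43, 169.43], [-51.17, 129.36], [1.28, 143.12], [-76.62, 256.62], [0, 156.53], [-152.29, 152.29]. Speed limits (degrees/s): [136.94, 136.94, 159.86, 180, 180, 180].

INTERFACE

Orientations are given as [roll, pitch, yaw] about the fixed x, y, z axes, in that order (R = Rz(yaw) Ry(pitch) Rx(roll)).
In Python, from bench import sense, snapshot, camera_info, hand_in gives the robot as it stands. The module is installed in compiled form; this text tells all that it offers.
- The arm moves only by the tool apply_moves, never from a script. Its argument "deltas" is a list of rows, each a list of 7 numbers: the shift along the tool's x, y, z scaled (see below), then the turn, a rotation vector about the tool's x, y, z scaled (see below), then the opening, from 0 (shut) to 1 (fully open). In form: [[dx, dy, dz, ax, ay, az, claw], ...]. A call has 1 to 8 rows; each row shifts and turns the commanded pose from where the row before left it, along the tool's axes as they then stand; what a row does not reach is not made up. The controller multiplies each number of a shift by 0.03 m and each number of a turn by 0.08 rad. A row lasts 1/8 s, in which the tool goes at most 62.5 mm and 10.7 degrees, less where a joint would pass 70% of its speed; a pose out of reach is approached as far as the arm can. A call with a number of a shift or a turn outside -1 to 1 is refused whole. A call with a gripper value outside its range is refused whole. The fingers move at their own pace and stop on an object; "grip_force" is the grip in N (left out, the last holds). Time passes only in rows, so rows that do not move let the fingers close. It gives the time, the measured TCP pose, the force, the opening and the grip force at its end, in the units of the state.
- sense(): the state, without advancing time (a new reading comes with each control period).
- snapshot(name): name is "scene" or "top" or "wrist"; returns the picture (480x640x3 uint8, red, green, blue); there is no depth.
- camera_info(name): a dict with "vertical_fov" (degrees; the focal length in pixels is half the picture's height over the tangent of half this angle, whatever the lens; pixels are square), "cx", "cy" (the principal point, pixels), "origin" and "rotation" of the camera in the world; the wrist camera has in their place "tool_from_camera" (4x4, takes a point from camera to tool coordinates, whose origin is the TCP and whose axes are the flange's). Camera axes: x right, y up, looking along -z (the intrinsics and any distortion apply to the point x, -y, -z); pixel columns grow to the right and rows downward; lengths in mm; the calibration is good to about 2 mm. The wrist camera is an equidistant fisheye: a pixel r from the principal point sees the ray r / f radians off the axis. A picture is of the moment at which its call begins: read the wrist's pose just before it. camera_info takes no time and is no camera call.
- hand_in(): hands the job in; it is judged then, once.
The state is a dict: "time": time; "joint_pos": joint angles; "qd": joint speeds; "joint_efforts": joint torques, N m; "tool_pos": TCP position; "tcp_rot": TCP orientation; "ft_force": force on the tool from outside, world axes, zero at the start; "wrist_torque": the same for the moment, N m; "finger_gap": finger opening in mm; "grip_force": force on a finger pad.
Only numpy, scipy, OpenCV 4.12 (cv2) and the standard library are available. Lean on these libraries where they do the work, as an engineer would, in place of code of your own. Each camera call takes 0.05 s, during which the arm holds its last target. There are 200 camera calls.

TASK

Plug the white relay into the empty black socket on the rail of the white mounting plate: orange end to the socket's orange mark, pushed fully home so that its case sits flush on the socket, then let go. The socket may be clipped a little to either side of the rail's middle, so look or feel for it. Leave the battery pack and the screwdriver where they are.

Things in the scene. Friction and masses are not known exactly. Their poses are not given: they have to be found in the camera images.
- relay: Plug-in relay, 32 (x) x 48 (y) mm white case from z = 14 to 64 mm with an orange stripe on its +y end; stands upright on two brass blades. Origin at blade-tip level under the case's centre, z up; about 0.1 kg. Grip it across x.
- relay_blades (a point): Point on the relay under the case's centre where the blades start (14 mm above their tips). Big blade 20 x 20 mm centred at y = -6 mm, small blade 12 (x) x 8 (y) mm at y = +16 mm, both 14 mm long with slightly tapered tips; fits one way round only.
- rail_plate: Fixed white plate 100 (x) x 220 (y) x 6 mm, origin at the centre of its underside, z up. A rail lies along its y axis at x = 0, with low terminal rows (tops z = 30 mm) from y = 53 to 91 mm on either side, and the black relay socket between them. With the relay fully home its origin is at z = 39.5 mm here, its y along the plate's +y.
- rail_mid (a point): Point on the plate over the rail's middle, at the height of the socket's flat top (53.5 mm over the worktop); axes as the plate. The socket, fixed and square to the plate, is centred at x = 0 but anywhere from y = -18 to +18 mm of this point: its place along y is not reported and must be seen or felt.
- plate_origin (a point): Same point as the plate's origin; socket sizes: tower 44 (x) x 56 (y) mm, screw ledges out to x = +-33 mm (tops z = 33.5 mm). Slots in its top 16 mm deep, 2.6 mm longer and wider than the blades, 2 mm chamfers: big slot 6 mm to -y of the socket's centre, small slot 16 mm to +y, orange mark at the +y edge.
- battery_pack: black battery pack 92 x 58 x 20 mm lying on the worktop, origin at the centre of its underside; to be left alone
- screwdriver: blue-handled screwdriver 150 mm long, 20 mm thick, long axis y, lying on the worktop, origin at the centre of its underside; to be left alone
Not all that is in view belongs to the job. What is shaped like the relay but green is not meant.

How it is judged:
By the outcome, as a careful person would: the job done as asked, in the order asked, and still so for the second after the job is handed in, with the robot touching nothing.
It also fails if it takes over 61 s, if anything falls off the work surface, if the arm or the gripper's body presses on something with over 40 N, if the wrist force passes 120 N, or if a joint passes its speed limit or range.

## Working session

There is one attempt and no reset: what is moved stays moved. The work goes in short steps, Python scripts to look and compute and a tool call to move; the robot and the scene stay as the last step left them, time stands still between calls to the robot, and variables do not carry over. Pictures are saved under pics/ and viewed, at most 10 in all, crops included, and the job is handed in when it is done.

Besides the shell and the picture viewer there is one more tool, called after "Request:" by a JSON object that holds its "op" and its "data", one argument or row to a line. apply_moves: Moves the arm, as the interface text tells. Its arguments: {"type":"object","properties":{"deltas":{"type":"array"},"grip_force":{"type":"number"}},"required":["deltas"]}

```bash
mkdir -p pics
cat > h.py <<'E'
import numpy as np, cv2
from bench import sense,snapshot,camera_info,hand_in
from scipy.spatial.transform import Rotation as R
def save(n,f,crop=None,s=1):
    im=snapshot(n)[:,:,::-1]
    cv2.imwrite('pics/raw_'+f,im)
    if crop: im=im[crop[1]:crop[3],crop[0]:crop[2]]
    cv2.imwrite('pics/'+f,cv2.resize(im,None,fx=s,fy=s,interpolation=cv2.INTER_CUBIC))
def foc(ci): return 240/np.tan(np.radians(ci['vertical_fov'])/2)
def ray(n,u,v,st=None):
    ci=camera_info(n);f=foc(ci);x=u-ci['cx'];y=v-ci['cy']
    if n=='wrist':
        r=np.hypot(x,y)+1e-9;t=r/f
        d=np.array([np.sin(t)*x/r,-np.sin(t)*y/r,-np.cos(t)])
        st=st or sense();T=np.array(ci['tool_from_camera'])
        Rt=R.from_euler('xyz',st['tcp_rot'],degrees=True).as_matrix()
        return Rt@T[:3,3]+np.array(st['tool_pos']),Rt@T[:3,:3]@d
    return np.array(ci['origin']),np.array(ci['rotation'])@np.array([x/f,-y/f,-1])
def at(n,u,v,z,st=None):
    o,d=ray(n,u,v,st);return o+d*(z-o[2])/d[2]
E
python3 - <<'E'
from h import *
save('top','top.png');save('scene','scene.png')
print(sense());
for n in('top','scene','wrist'):print(camera_info(n))
E
```

```text
{'time': 0.1, 'joint_pos': array([-7.91489348e+01,  7.51199340e+00,  8.53250370e+01, -2.45897129e-05,
        8.72622148e+01, -4.89362725e+00]), 'qd': array([-0.03047761, -0.0104277 , -0.16886235,  0.01728069,  0.02776579,
       -0.04108894]), 'joint_efforts': array([ 2.13673506e-03, -5.70954716e+01, -5.01940119e+01,  2.68028612e-05,
        8.15661333e-03,  4.83225790e-05]), 'tool_pos': array([ 162.73369736, -577.00013143,  244.31753777]), 'tcp_rot': array([-1.79901114e+02, -8.44175057e-03,  1.57446863e+01]), 'ft_force': array([-0.51018854,  0.97774355, -0.99871731]), 'wrist_torque': array([-0.02015314, -0.01028947,  0.01143014]), 'grip_force': 0.0, 'finger_gap': 85.5216076591694}
{'vertical_fov': 42.24992410739667, 'cx': 335.5964357549551, 'cy': 243.20128502189303, 'origin': array([ 497.16109737,   32.86474276, 1216.54599489]), 'rotation': array([  2.65572822,   0.6595847 , -90.17835253])}
{'vertical_fov': 54.46996811574706, 'cx': 319.1944736717411, 'cy': 244.52452676849708, 'origin': array([223.97786895, 738.03067717, 667.02158611]), 'rotation': array([  51.92784789,    0.34035083, -155.30156421])}
{'vertical_fov': 65.70646984690485, 'cx': 321.9386225337245, 'cy': 233.85649931471588, 'tool_from_camera': array([[ 4.04655940e-04,  9.59549532e-01,  2.81539573e-01,
         7.14946939e+01],
       [ 9.99999724e-01, -5.63598549e-04,  4.83572859e-04,
        -1.13020755e-01],
       [ 6.22687405e-04,  2.81539300e-01, -9.59549496e-01,
        -1.28618454e+02],
       [ 0.00000000e+00,  0.00000000e+00,  0.00000000e+00,
         1.00000000e+00]])}
```

View pics/top.png

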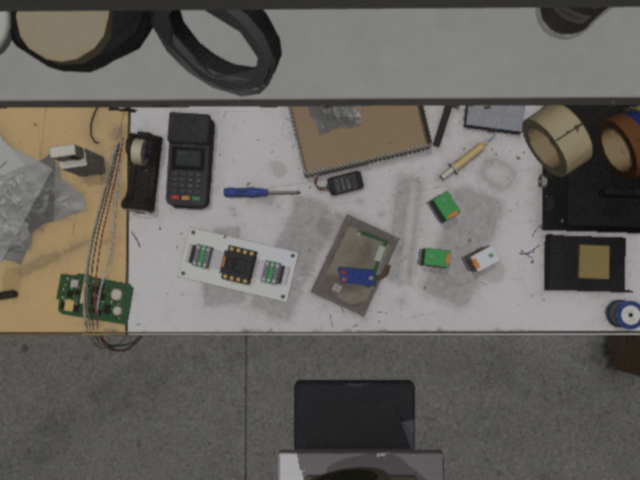

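View pics/scene.png

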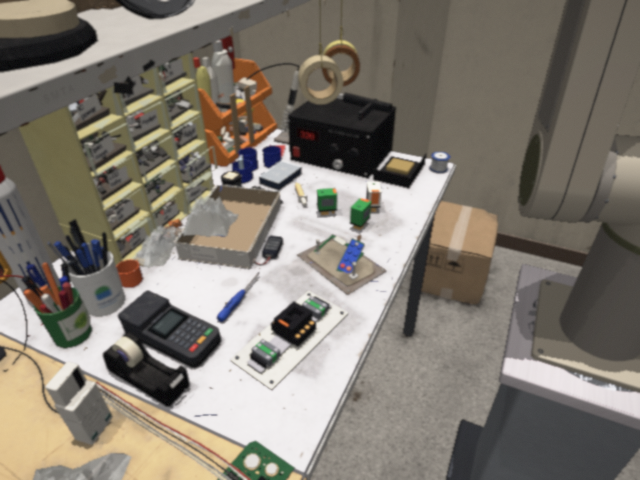

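White relay at top (484,259) with its orange end at about (474,265). The green lookalikes at (446,206) and (436,257) are excluded by colour. The plate is at (238,264) with its black socket at (240,264). I'll confirm with enlarged crops.

```bash
sed -i "s/np.array(ci\['rotation'\])@/R.from_euler('xyz',ci['rotation'],degrees=True).as_matrix()@/" h.py
python3 - <<'E'
from h import *
im=cv2.imread('pics/raw_top.png')
a=cv2.resize(im[220:305,170:305],None,fx=5.9,fy=5.9,interpolation=cv2.INTER_CUBIC)
cv2.imwrite('pics/sock.png',a)
b=cv2.resize(im[230:290,410:510],None,fx=8,fy=8,interpolation=cv2.INTER_CUBIC)
cv2.imwrite('pics/rel.png',b)
print(at('top',484,259,64),at('top',474,265,64),at('top',240,264,53),at('top',240,100,0),at('top',240,332,0))
E
```

```text
[ 520.40096164 -228.54784911   64.        ] [ 509.36562823 -209.94235052   64.        ] [512.7763959  225.53522351  53.        ] [838.95500442 235.62339163   0.        ] [380.86439666 233.77684323   0.        ]
```

View pics/sock.png

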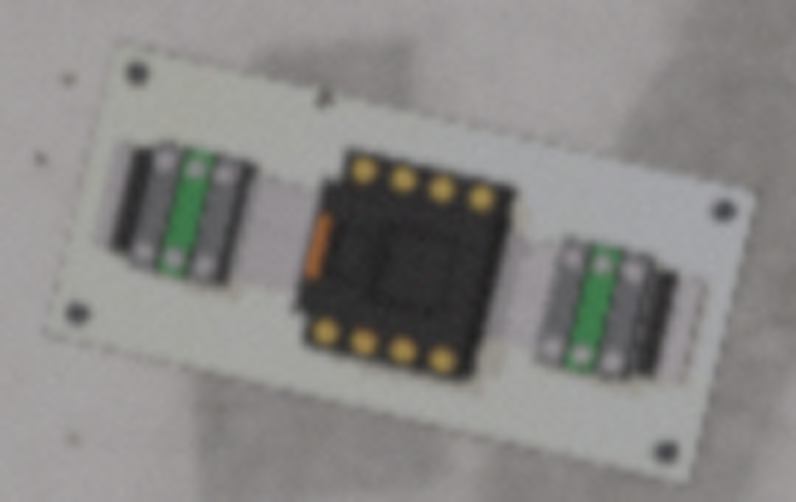

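View pics/rel.png

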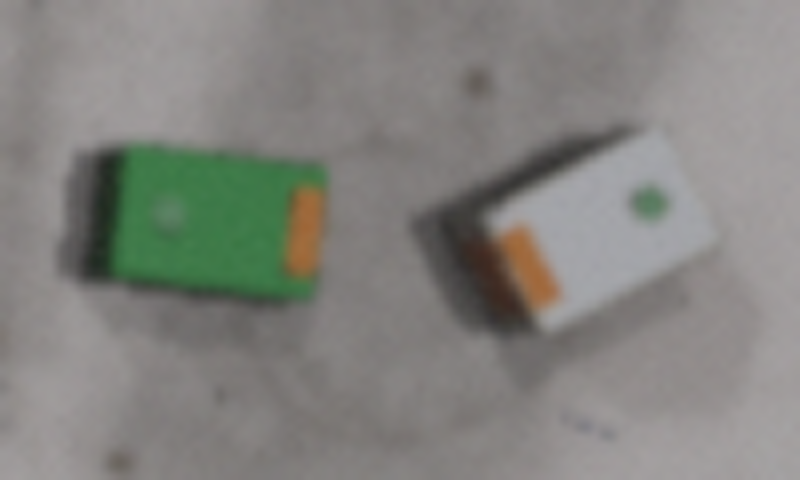

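White relay confirmed: orange stripe at crop (530,267) and case corners (485,217), (655,128), (717,238), (545,333). In the socket crop the orange mark is at (319,247) and the plate corners are clear.

```bash
cat >> h.py <<'E'
def go(p,yaw,st=None):
    """print tool-frame delta to point p and yaw, tool down: turn first, then shift"""
    st=st or sense()
    R0=R.from_euler('xyz',st['tcp_rot'],degrees=True);R1=R.from_euler('xyz',[180,0,yaw],degrees=True)
    d=np.array(p)-st['tool_pos']
    print('t',round(st['time'],2),'F',np.round(st['ft_force'],1),'gap',round(st['finger_gap'],1),'pos',np.round(st['tool_pos'],1),np.round(st['tcp_rot'],2))
    print('turn/.08',np.round((R0.inv()*R1).as_rotvec()/.08,2),'shift/.03 after turn',np.round(R1.inv().apply(d)/30,2),'before turn',np.round(R0.inv().apply(d)/30,2))
E
python3 - <<'E'
from h import *
C=lambda p,s,o:(np.array(p)+.5)/s-.5+np.array(o)
r=np.array([at('top',*C(p,8,(410,230)),64)[:2] for p in[(485,217),(655,128),(717,238),(545,333)]])
print('relay',r.mean(0), np.linalg.norm(r-np.roll(r,1,0),axis=1))
d=(r[0]+r[3]-r[1]-r[2])/2;print('yaw',np.degrees(np.arctan2(-d[0],d[1])), np.degrees(np.arctan2(*(r[0]-r[3])[::-1])))
p=np.array([at('top',*C(q,5.9,(170,220)),6)[:2] for q in[(118,40),(755,190),(688,482),(45,335)]])
print('plate',p.mean(0), np.linalg.norm(p-np.roll(p,1,0),axis=1))
d=(p[0]+p[3]-p[1]-p[2]);print('yaw',np.degrees(np.arctan2(-d[0],d[1])))
yp=d/np.linalg.norm(d);xp=np.array([yp[1],-yp[0]])
for q in[(312,248),(416,272)]:
    w=at('top',*C(q,5.9,(170,220)),53.5)[:2]-p.mean(0);print('sock pt',xp@w,yp@w)
print(camera_info('wrist')['vertical_fov'])
yw=118;go([*(r.mean(0)),160],yw)
E
```

```text
relay [ 521.91054358 -229.72300454] [30.04927236 44.51316458 29.05830573 45.53504043]
yaw 28.011009806599052 26.654924089562286
plate [513.65461601 238.12778717] [100.50808202 217.58971133  98.70746004 218.53443432]
yaw -13.199355458389352
sock pt -1.0437892327975093 20.59977301346432
sock pt -1.0015050034535788 -13.447110111671694
65.70646984690485
t 0.1 F [-0.5  1.  -1. ] gap 85.5 pos [ 162.7 -577.   244.3] [-1.799e+02 -1.000e-02  1.574e+01]
turn/.08 [-1.000e-02 -2.000e-02 -2.231e+01] shift/.03 after turn [ 4.6  16.01  2.81] before turn [14.66 -7.89  2.83]
```

Request:
{"op": "apply_moves", "data": {
  "deltas": [
    [0,0,0,0,0,-1,1],
    [0,0,0,0,0,-1,1],
    [0,0,0,0,0,-1,1],
    [0,0,0,0,0,-1,1],
    [0,0,0,0,0,-1,1],
    [0,0,0,0,0,-1,1],
    [0,0,0,0,0,-1,1],
    [0,0,0,0,0,-1,1]
  ]
}}

```text
time: 1.1
tool_pos: [162.8, -577.2, 244.7]
tcp_rot: [-180.0, -0.0, 52.6]
ft_force: [-0.2, 0.2, -0.3]
finger_gap: 85.3
grip_force: 0.0
```

Request:
{"op": "apply_moves", "data": {
  "deltas": [
    [0,0,0,0,0,-1,1],
    [0,0,0,0,0,-1,1],
    [0,0,0,0,0,-1,1],
    [0,0,0,0,0,-1,1],
    [0,0,0,0,0,-1,1],
    [0,0,0,0,0,-1,1],
    [0,0,0,0,0,-1,1],
    [0,0,0,0,0,-1,1]
  ]
}}

```text
time: 2.1
tool_pos: [162.8, -577.2, 244.7]
tcp_rot: [-180.0, -0.1, 89.2]
ft_force: [-1.0, -0.4, -1.3]
finger_gap: 85.2
grip_force: 0.0
```

Request:
{"op": "apply_moves", "data": {
  "deltas": [
    [0,0,0,0,0,-1,1],
    [0,0,0,0,0,-1,1],
    [0,0,0,0,0,-1,1],
    [0,0,0,0,0,-1,1],
    [0,0,0,0,0,-1,1],
    [0,0,0,0,0,-1,1],
    [0,0,0,0,0,-0.3,1],
    [0,0,0,0,0,0,1]
  ]
}}

```text
time: 3.1
tool_pos: [162.8, -577.3, 245.0]
tcp_rot: [180.0, -0.0, 117.9]
ft_force: [0.8, -0.3, -0.1]
finger_gap: 85.4
grip_force: 0.0
```

Request:
{"op": "apply_moves", "data": {
  "deltas": [
    [0.3,1,0,0,0,0,1],
    [0.3,1,0,0,0,0,1],
    [0.3,1,0,0,0,0,1],
    [0.3,1,0,0,0,0,1],
    [0.3,1,0,0,0,0,1],
    [0.3,1,0,0,0,0,1],
    [0.3,1,0,0,0,0,1],
    [0.3,1,0,0,0,0,1]
  ]
}}

```text
time: 4.1
tool_pos: [341.7, -400.6, 245.3]
tcp_rot: [180.0, 0.0, 117.9]
ft_force: [-0.0, -0.1, -0.2]
finger_gap: 85.5
grip_force: 0.0
```

Request:
{"op": "apply_moves", "data": {
  "deltas": [
    [0.3,1,0.3,0,0,0,1],
    [0.3,1,0.3,0,0,0,1],
    [0.3,1,0.3,0,0,0,1],
    [0.3,1,0.3,0,0,0,1],
    [0.3,1,0.3,0,0,0,1],
    [0.3,1,0.3,0,0,0,1],
    [0.3,1,0.3,0,0,0,1],
    [0.1,0.9,0.3,0,0,0,1]
  ]
}}

```text
time: 5.1
tool_pos: [520.2, -230.9, 173.0]
tcp_rot: [180.0, -0.0, 117.9]
ft_force: [-0.8, -0.7, -0.2]
finger_gap: 85.5
grip_force: 0.0
```

Run:
```python
from h import *
go([521.9,-229.7,160],118)
save('wrist','w1.png')
```

```text
t 5.1 F [-0.8 -0.7 -0.2] gap 85.5 pos [ 520.2 -230.9  173. ] [180.    -0.   117.91]
turn/.08 [ 0.   -0.   -0.02] shift/.03 after turn [0.01 0.07 0.43] before turn [0.01 0.07 0.43]
```

View pics/w1.png

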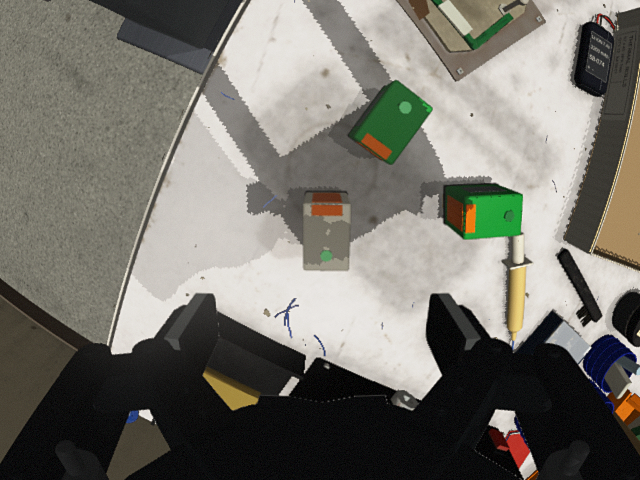

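Wrist view: the white relay's top face has corners at about (305,203), (350,203), (350,270), (304,270). It is nearly aligned with the tool, with the orange end away from the gripper, and the green relays are clear of the fingers.

Run:
```python
from h import *
st=sense()
r=np.array([at('wrist',*p,64)[:2] for p in[(305,203),(350,203),(350,270),(304,270)]])
c=r.mean(0);print(c,np.linalg.norm(r-np.roll(r,1,0),axis=1))
d=r[0]+r[1]-r[2]-r[3];print(np.degrees(np.arctan2(-d[0],d[1])))
go([*c,40],118)
```

```text
[ 524.77212165 -226.94504274] [46.6277027  29.21157484 46.6845998  31.50908136]
27.81192991771263
t 5.15 F [-1.5  1.9 -1.2] gap 85.4 pos [ 521.6 -228.9  171.6] [ 1.7994e+02 -9.0000e-02  1.1796e+02]
turn/.08 [ 0.01 -0.02 -0.01] shift/.03 after turn [0.01 0.12 4.39] before turn [0.   0.12 4.39]
```

Request:
{"op": "apply_moves", "data": {
  "deltas": [
    [0.03,0.15,0.8,0,0,0,1],
    [0,0,0.8,0,0,0,1],
    [0,0,0.8,0,0,0,1],
    [0,0,0.8,0,0,0,1],
    [0,0,0.6,0,0,0,1],
    [0,0,0.4,0,0,0,1],
    [0,0,0.2,0,0,0,1],
    [0,0,0,0,0,0,1]
  ]
}}

```text
time: 6.15
tool_pos: [523.1, -229.1, 41.3]
tcp_rot: [-180.0, 0.0, 118.0]
ft_force: [0.2, -0.3, 0.0]
finger_gap: 85.2
grip_force: 0.0
```

Request:
{"op": "apply_moves", "data": {
  "deltas": [
    [0,0,0,0,0,0,0],
    [0,0,0,0,0,0,0],
    [0,0,0,0,0,0,0],
    [0,0,0,0,0,0,0],
    [0,0,0,0,0,0,0],
    [0,0,0,0,0,0,0],
    [0,0,0,0,0,0,0],
    [0,0,0,0,0,0,0]
  ],
  "grip_force": 60
}}

```text
time: 7.15
tool_pos: [523.4, -229.2, 41.8]
tcp_rot: [180.0, 0.0, 118.0]
ft_force: [-0.9, 0.7, 4.8]
finger_gap: 31.7
grip_force: 59.7
```

Request:
{"op": "apply_moves", "data": {
  "deltas": [
    [0,0,-0.2,0,0,0,0],
    [0,0,-0.6,0,0,0,0],
    [0,0,-0.8,0,0,0,0],
    [0,0,-0.8,0,0,0,0],
    [0,0,-0.8,0,0,0,0],
    [0,0,-0.4,0,0,0,0],
    [0,0,0,0,0,0,0],
    [0,0,0,0,0,0,0]
  ]
}}

```text
time: 8.15
tool_pos: [522.4, -228.7, 148.3]
tcp_rot: [-180.0, -0.1, 118.0]
ft_force: [0.5, 0.4, -1.8]
finger_gap: 31.4
grip_force: 59.4
```

Run:
```python
from h import *
P=np.array([513.65,238.13]);a=np.radians(-13.2)
yp=np.array([-np.sin(a),np.cos(a)]);xp=np.array([yp[1],-yp[0]])
s=P-1.0*0.5*xp-7.4*yp;print(s)
go([*(s-0*yp),150],76.8)
```

```text
[511.47341411 231.03969155]
t 8.15 F [ 0.5  0.4 -1.8] gap 31.4 pos [ 522.4 -228.7  148.3] [-1.7995e+02 -8.0000e-02  1.1796e+02]
turn/.08 [-0.02 -0.01  8.98] shift/.03 after turn [14.84 -3.85 -0.06] before turn [13.71  6.86 -0.05]
```

Request:
{"op": "apply_moves", "data": {
  "deltas": [
    [0,0,0,0,0,1,0],
    [0,0,0,0,0,1,0],
    [0,0,0,0,0,1,0],
    [0,0,0,0,0,1,0],
    [0,0,0,0,0,1,0],
    [0,0,0,0,0,1,0],
    [0,0,0,0,0,1,0],
    [0,0,0,0,0,1,0]
  ]
}}

```text
time: 9.15
tool_pos: [522.2, -228.6, 147.7]
tcp_rot: [-179.9, -0.1, 81.1]
ft_force: [0.0, 0.3, -0.5]
finger_gap: 31.2
grip_force: 59.3
```

Request:
{"op": "apply_moves", "data": {
  "deltas": [
    [0,0,0,0,0,1,0],
    [0.8,-0.3,0,0,0,0,0],
    [0.9,-0.3,0,0,0,0,0],
    [1,-0.3,0,0,0,0,0],
    [1,-0.3,0,0,0,0,0],
    [1,-0.3,0,0,0,0,0],
    [1,-0.3,0,0,0,0,0],
    [1,-0.3,0,0,0,0,0]
  ]
}}

```text
time: 10.15
tool_pos: [506.7, -16.8, 148.3]
tcp_rot: [-179.9, -0.0, 76.8]
ft_force: [0.6, -0.0, -1.3]
finger_gap: 31.2
grip_force: 59.5
```

Request:
{"op": "apply_moves", "data": {
  "deltas": [
    [1,-0.3,0,0,0,0,0],
    [1,-0.3,0,0,0,0,0],
    [1,-0.3,0,0,0,0,0],
    [1,-0.3,0,0,0,0,0],
    [1,-0.3,0,0,0,0,0],
    [0.6,-0.2,0,0,0,0,0],
    [0,-0.05,0,0,0,0,0],
    [0,0,0,0,0,0,0]
  ]
}}

```text
time: 11.15
tool_pos: [495.1, 156.2, 149.0]
tcp_rot: [-180.0, 0.0, 76.7]
ft_force: [0.5, -0.3, -1.2]
finger_gap: 31.6
grip_force: 59.5
```

Run:
```python
from h import *
go([511.5,231,150],76.8)
save('wrist','w2.png')
```

```text
t 11.15 F [ 0.5 -0.3 -1.2] gap 31.6 pos [495.1 156.2 149. ] [-1.7998e+02  4.0000e-02  7.6730e+01]
turn/.08 [-0.01  0.01 -0.01] shift/.03 after turn [ 2.55 -0.04 -0.03] before turn [ 2.55 -0.04 -0.04]
```

View pics/w2.png

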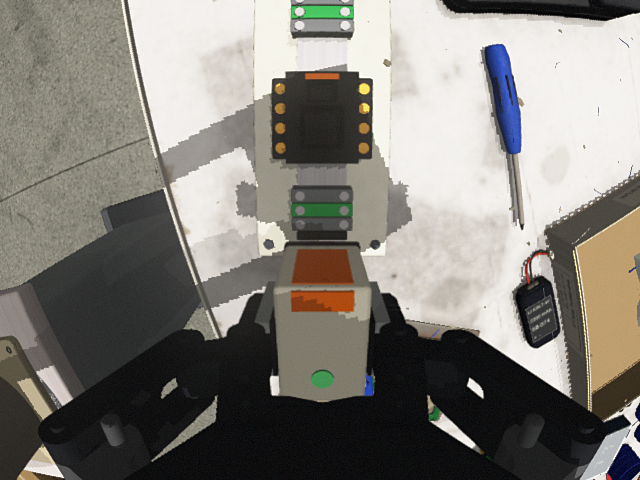

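Held relay in view: the top's orange-end edge is near row 290 and the +y face spans rows 245–290. The socket tower is at cols ~286–358, rows 72–163, with the orange mark at (322,76). I'll enlarge both.

Run:
```python
from h import *
im=cv2.imread('pics/raw_w2.png')
z=lambda c:cv2.resize(c,None,fx=3.2,fy=3.2,interpolation=cv2.INTER_CUBIC)
a=np.clip(z(im[60:240,262:386]).astype(float)*1.6+15,0,255).astype('uint8')
b=z(im[230:410,262:386])
cv2.imwrite('pics/w2c.png',np.hstack([a,b])); print(a.shape)
```

```text
(576, 397, 3)
```

View pics/w2c.png

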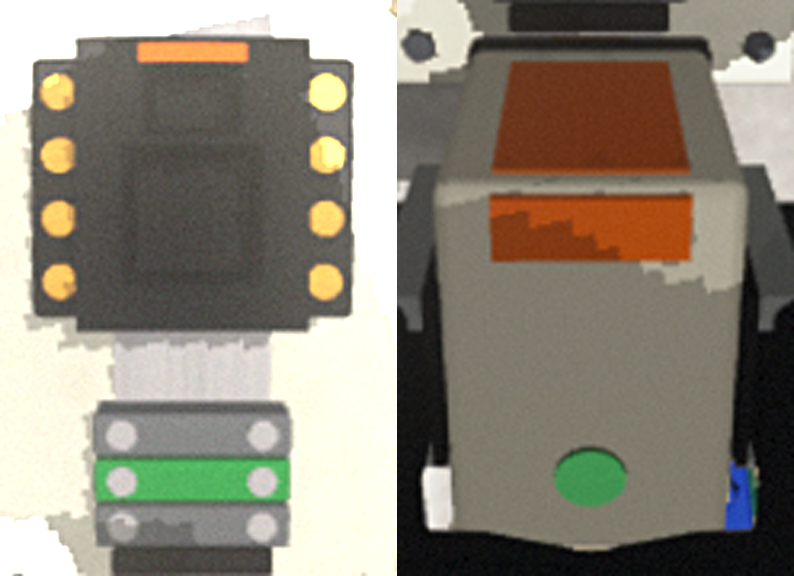

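Run:
```python
from h import *
# tcp pose at the picture
st=dict(sense());st['tool_pos']=np.array([495.1,156.2,149.0]);st['tcp_rot']=np.array([180,0,76.75])
W=lambda u,v,off,z:R.from_euler('xyz',[180,0,76.75],degrees=True).inv().apply(at('wrist',(u+.5)/3.2-.5+262,(v+.5)/3.2-.5+off,z,st)-st['tool_pos'])[:2]
print('tool-frame x,y (x = +y of relay/socket)')
print('socket',[W(u,v,60,53.5).round(1) for u,v in[(122,216),(265,216),(193,148),(193,284)]])
print(' small',[W(u,v,60,53.5).round(1) for u,v in[(192,66),(192,135)]],'tower far/near',[W(193,v,60,53.5).round(1) for v in(38,330)])
print('relay top front',[W(u,183,230,171.3).round(1) for u in(40,351)],[W(u,520,230,171.3).round(1) for u in(58,331)],'bottom front',[W(u,47,230,121.3).round(1) for u in(75,311)])
```

```text
tool-frame x,y (x = +y of relay/socket)
socket [array([ 72.2, -13.4]), array([72.2, 13.2]), array([85. , -0.2]), array([59.3, -0.2])]
 small [array([100.6,  -0.4]), array([87.4, -0.4])] tower far/near [array([105.9,  -0.2]), array([50.6, -0.2])]
relay top front [array([ 23.1, -15.2]), array([23.1, 15.4])] [array([-20.2, -15.7]), array([-20.2,  15.8])] bottom front [array([ 21. , -16.5]), array([21. , 16.2])]
```

Request:
{"op": "apply_moves", "data": {
  "deltas": [
    [0.6,0,0,0,0,0,0],
    [0.8,0,0,0,0,0,0],
    [0.8,0,0,0,0,0,0],
    [0.4,0,0,0,0,0,0],
    [0,0,0.5,0,0,0,0],
    [0,0,0.6,0,0,0,0],
    [0,0,0.5,0,0,0,0],
    [0,0,0,0,0,0,0]
  ]
}}

```text
time: 12.2
tool_pos: [511.7, 231.5, 98.7]
tcp_rot: [-179.8, 0.1, 76.7]
ft_force: [0.2, -0.5, -1.4]
finger_gap: 31.2
grip_force: 59.5
```

Run:
```python
from h import *
a=np.radians(76.75)
go([495.1+78.5*np.cos(a)-.15*np.sin(a),156.2+78.5*np.sin(a)+.15*np.cos(a),95],76.75)
```

```text
t 12.2 F [ 0.2 -0.5 -1.4] gap 31.2 pos [511.7 231.5  98.7] [-1.7979e+02  1.4000e-01  7.6670e+01]
turn/.08 [-0.05  0.03 -0.02] shift/.03 after turn [0.05 0.03 0.12] before turn [0.05 0.03 0.12]
```

Request:
{"op": "apply_moves", "data": {
  "deltas": [
    [0.02,0,0.05,0,0,0,0],
    [0,0,0.05,0,0,0,0],
    [0,0,0.05,0,0,0,0],
    [0,0,0.05,0,0,0,0],
    [0,0,0,0,0,0,0]
  ]
}}

```text
time: 12.82
tool_pos: [513.4, 233.1, 95.2]
tcp_rot: [-180.0, 0.0, 76.7]
ft_force: [-0.7, 0.1, -1.2]
finger_gap: 31.4
grip_force: 59.5
```

Request:
{"op": "apply_moves", "data": {
  "deltas": [
    [0,0,0.05,0,0,0,0],
    [0,0,0.05,0,0,0,0],
    [0,0,0,0,0,0,0],
    [0,0,0,0,0,0,0]
  ]
}}

```text
time: 13.32
tool_pos: [513.5, 233.1, 92.3]
tcp_rot: [-180.0, 0.0, 76.7]
ft_force: [-0.2, 0.3, -0.8]
finger_gap: 31.4
grip_force: 59.5
```

Run:
```python
from h import *
go([512.9,232.6,81],76.75); print(sense()['wrist_torque'])
```

```text
t 13.32 F [-0.2  0.3 -0.8] gap 31.4 pos [513.5 233.1  92.3] [-180.      0.     76.71]
turn/.08 [-0.    0.   -0.01] shift/.03 after turn [-0.02 -0.02  0.38] before turn [-0.02 -0.02  0.38]
[-0.05193426 -0.00688792  0.01153555]
```

Request:
{"op": "apply_moves", "data": {
  "deltas": [
    [0,0,0.05,0,0,0,0],
    [0,0,0.05,0,0,0,0],
    [0,0,0.05,0,0,0,0],
    [0,0,0,0,0,0,0]
  ]
}}

```text
time: 13.82
tool_pos: [513.4, 233.1, 87.6]
tcp_rot: [-180.0, 0.0, 76.7]
ft_force: [-0.1, -1.0, -1.3]
finger_gap: 31.3
grip_force: 59.5
```

In the slots with no load. Continuing down to the seat.

Request:
{"op": "apply_moves", "data": {
  "deltas": [
    [0,0,0.05,0,0,0,0],
    [0,0,0.05,0,0,0,0],
    [0,0,0.05,0,0,0,0],
    [0,0,0.03,0,0,0,0],
    [0,0,0,0,0,0,0]
  ]
}}

```text
time: 14.45
tool_pos: [513.4, 233.1, 82.3]
tcp_rot: [-180.0, 0.0, 76.7]
ft_force: [0.1, 0.3, -1.2]
finger_gap: 31.3
grip_force: 59.5
```

Request:
{"op": "apply_moves", "data": {
  "deltas": [
    [0,0,0.03,0,0,0,0],
    [0,0,0.03,0,0,0,0],
    [0,0,0,0,0,0,0]
  ]
}}

```text
time: 14.82
tool_pos: [513.7, 233.2, 81.4]
tcp_rot: [180.0, -0.0, 76.7]
ft_force: [-3.3, -1.4, 6.0]
finger_gap: 31.4
grip_force: 60.2
```

Request:
{"op": "apply_moves", "data": {
  "deltas": [
    [0,0,0.03,0,0,0,0],
    [0,0,0,0,0,0,0]
  ]
}}

```text
time: 15.08
tool_pos: [513.6, 233.2, 81.3]
tcp_rot: [180.0, -0.0, 76.7]
ft_force: [-6.9, -2.4, 13.4]
finger_gap: 31.7
grip_force: 61.2
```

Request:
{"op": "apply_moves", "data": {
  "deltas": [
    [0,0,0.04,0,0,0,0],
    [0,0,0.04,0,0,0,0],
    [0,0,0,0,0,0,0]
  ]
}}

```text
time: 15.45
tool_pos: [513.7, 233.2, 81.3]
tcp_rot: [180.0, 0.0, 76.7]
ft_force: [-17.5, -8.1, 33.0]
finger_gap: 31.4
grip_force: 63.7
```

Request:
{"op": "apply_moves", "data": {
  "deltas": [
    [0,0,-0.1,0,0,0,0],
    [0,0,0,0,0,0,1],
    [0,0,0,0,0,0,1],
    [0,0,0,0,0,0,1],
    [0,0,0,0,0,0,1],
    [0,0,0,0,0,0,1],
    [0,0,0,0,0,0,1],
    [0,0,0,0,0,0,1]
  ]
}}

```text
time: 16.45
tool_pos: [513.5, 233.1, 80.3]
tcp_rot: [180.0, 0.0, 76.7]
ft_force: [-0.1, 0.6, -0.3]
finger_gap: 85.5
grip_force: 0.0
```

Request:
{"op": "apply_moves", "data": {
  "deltas": [
    [0,0,-0.3,0,0,0,1],
    [0,0,-0.6,0,0,0,1],
    [0,0,-0.8,0,0,0,1],
    [0,0,-0.8,0,0,0,1],
    [-0.5,0,-0.5,0,0,0,1],
    [-0.8,0,0,0,0,0,1],
    [-0.6,0,0,0,0,0,1],
    [0,0,0,0,0,0,1]
  ]
}}

```text
time: 17.45
tool_pos: [500.0, 176.2, 170.2]
tcp_rot: [-180.0, 0.0, 76.6]
ft_force: [-0.5, -0.3, -0.7]
finger_gap: 84.9
grip_force: 0.0
```

Run:
```python
from h import *
save('wrist','w3.png')
save('scene','s3.png')
a=cv2.imread('pics/raw_w3.png');b=cv2.imread('pics/raw_s3.png')
b=cv2.resize(b[260:390,220:360],(400,371),interpolation=cv2.INTER_CUBIC)
a=cv2.resize(a,(400,300))
c=np.zeros((371,800,3),'uint8');c[:300,:400]=a;c[:,400:]=b;cv2.imwrite('pics/fin.png',c)
```

```text
(no output)
```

View pics/fin.png

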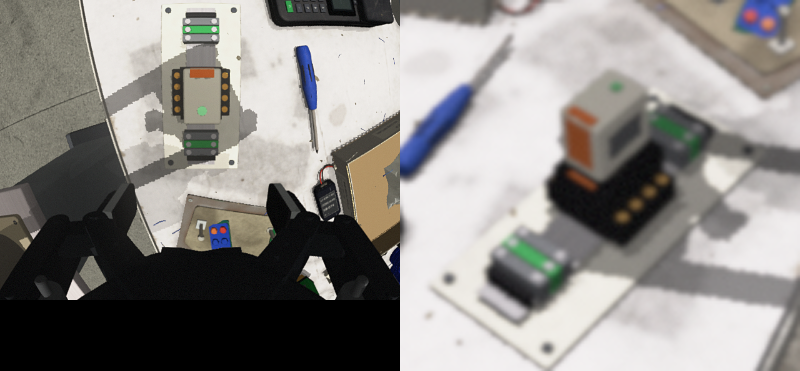

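The wrist view shows the relay square on the socket with its orange end at the mark. The scene view shows the case flat on the tower. The push ended at a hard stop at TCP z 81.3, where 81.1 was expected for fully home. The battery pack and screwdriver are where they were.

```bash
python3 -c "from bench import hand_in;print(hand_in())"
```

```text
the job is handed in; nothing more can be done
None
```

The white relay is plugged fully home in the socket, orange end to the orange mark and released, and the job was handed in at about 17.5 s of the 61 s allowed.

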